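# Unstack the weld-neck flanges onto their line-up mandrels

### The job

Get the four flanges ready for welding their pipes on: take the stack apart from the top and set each flange, neck up, over the line-up mandrel made for its bore, the smallest flange on the thinnest spigot up to the largest on the thickest, so that all four lie flat and fully home on the mandrel seats. Lower them on, do not drop them, and do not topple any flange.

Things in the scene. Friction and masses are not known exactly. Their poses are not given: they have to be found in the camera images.
- flange_80: smallest of four bare metal weld-neck pipe flanges, neck up; starts on top of the stack. Disc 80 mm across, 12 mm thick, four bolt holes; round neck 24 mm across (grip it from above), top 34 mm above the underside; straight 18 mm bore right through. Origin: centre of the underside, z up along the bore. Each flange rests on the neck of the one below.
- flange_100: second smallest of four bare metal weld-neck pipe flanges, neck up; starts third from the bottom, just under the 80 mm one. Disc 100 mm across, 13 mm thick, four bolt holes; round neck 34 mm across (grip it from above), top 36 mm above the underside; straight 28 mm bore right through. Origin: centre of the underside, z up along the bore. Each flange rests on the neck of the one below.
- flange_120: second largest of four bare metal weld-neck pipe flanges, neck up; starts second from the bottom. Disc 120 mm across, 14 mm thick, four bolt holes; round neck 43 mm across (grip it from above), top 38 mm above the underside; straight 36 mm bore right through. Origin: centre of the underside, z up along the bore. Each flange rests on the neck of the one below.
- flange_140: largest of four bare metal weld-neck pipe flanges, neck up; starts at the bottom of the stack, on the table. Disc 140 mm across, 15 mm thick, four bolt holes; round neck 60 mm across (grip it from above), top 40 mm above the underside; straight 52 mm bore right through. Origin: centre of the underside, z up along the bore. Each flange rests on the neck of the one below.
- mandrel_80: line-up mandrel for the 80 mm flange, fixed to the table: square base 76 mm with a round seat, seat top 18 mm above the table; upright spigot 14.5 mm in diameter, straight up to 54 mm above the table, then tapering to a blunt 5 mm nose at 72 mm. Origin: centre of the base's underside, z up. Its flange is home when its underside lies on the seat.
- mandrel_100: line-up mandrel for the 100 mm flange, fixed to the table: square base 88 mm with a round seat, seat top 18 mm above the table; upright spigot 24 mm in diameter, straight up to 56 mm above the table, then tapering to a blunt 5 mm nose at 74 mm. Origin: centre of the base's underside, z up. Its flange is home when its underside lies on the seat.
- mandrel_120: line-up mandrel for the 120 mm flange, fixed to the table: square base 104 mm with a round seat, seat top 18 mm above the table; upright spigot 32 mm in diameter, straight up to 58 mm above the table, then tapering to a blunt 6 mm nose at 76 mm. Origin: centre of the base's underside, z up. Its flange is home when its underside lies on the seat.
- mandrel_140: line-up mandrel for the 140 mm flange, fixed to the table: square base 120 mm with a round seat, seat top 18 mm above the table; upright spigot 47 mm in diameter, straight up to 60 mm above the table, then tapering to a blunt 21 mm nose at 78 mm. Origin: centre of the base's underside, z up. Its flange is home when its underside lies on the seat.
Not all that is in view belongs to the job. What is shaped like the flange_80 but red is not meant.

How it is judged:
At the end, for the whole second after the job is handed in: Each flange lies neck up on the mandrel of its own size, its axis within 8 mm of the mandrel's, its underside within 4 mm of the seat height, tilted less than 0.08 rad, released and at rest (horizontal distance between flange_80 and mandrel_80 below 0.008 m and z of flange_80 in the frame of mandrel_80 between 0.014 and 0.022 m and angle between each of flange_80, flange_100, flange_120, flange_140's own z axis and vertical below 0.08 rad and linear speed of each of flange_80, flange_100, flange_120, flange_140 below 0.02 m/s and angular speed of each of flange_80, flange_100, flange_120, flange_140 below 0.1 rad/s and horizontal distance between flange_100 and mandrel_100 below 0.008 m and z of flange_100 in the frame of mandrel_100 between 0.014 and 0.022 m and horizontal distance between flange_120 and mandrel_120 below 0.008 m and z of flange_120 in the frame of mandrel_120 between 0.014 and 0.022 m and horizontal distance between flange_140 and mandrel_140 below 0.008 m and z of flange_140 in the frame of mandrel_140 between 0.014 and 0.022 m); the robot touches nothing.
It fails at once if a flange is toppled or tipped up by more than about 35 degrees (angle between any of flange_80, flange_100, flange_120, flange_140's own z axis and vertical above 0.6 rad).
It fails at once if a flange is dropped onto its mandrel (falls faster than 0.75 m/s while over its mandrel and less than 50 mm above the table, about a 30 mm free fall) ((horizontal distance between flange_80 and mandrel_80 below 0.03 m and z of flange_80 in the frame of mandrel_80 below 0.05 m and linear speed of flange_80 above 0.75 m/s) or (horizontal distance between flange_100 and mandrel_100 below 0.03 m and z of flange_100 in the frame of mandrel_100 below 0.05 m and linear speed of flange_100 above 0.75 m/s) or (horizontal distance between flange_120 and mandrel_120 below 0.03 m and z of flange_120 in the frame of mandrel_120 below 0.05 m and linear speed of flange_120 above 0.75 m/s) or (horizontal distance between flange_140 and mandrel_140 below 0.03 m and z of flange_140 in the frame of mandrel_140 below 0.05 m and linear speed of flange_140 above 0.75 m/s)).
It also fails if it takes over 96 s, if anything falls off the work surface, if the arm or the gripper's body presses on something with over 40 N, if the wrist force passes 120 N, or if a joint passes its speed limit or range.

### The arm

A 7-joint arm with a two-finger parallel gripper is mounted at the origin on a cart in front of the work surface, level with it; the furniture and walls round the work are solid. World frame = base frame: x ahead of the robot, y to its left, z up, the work surface at z = 0. Lengths are in m, angles in rad, forces in N, time in s.
With the tool pointing down it reaches from about 0.425 to 0.875 m from the base axis. Payload 8.4 kg.
Tool frame: the origin (TCP) lies at the very end of the fingers, on their centre line; the grasp point (between the pads) lies behind it (r.pinch_z is the z of the grasp point in the tool frame, in m); z points along the fingers, y is the line along which they close (so a half turn about z gives the same grasp; the last joint's range is limited). The gripper opens to 85 mm and grips with 20 to 120 N. Pads are 22 mm wide; open, the fingers measure 114 mm over their backs; the gripper's body (76 mm by 85 mm) begins 54 mm behind the grasp point. The pads swing forward as they close: fully open they stand 13 mm farther back than shut.
Start: joints at [1.238, 0.333, 0.04, 1.465, -0.013, 1.343, -0.059], TCP at [0.151, -0.632, 0.231] pointing down, gripper open.
Joint ranges: [-2.58, 2.58], [-0.38, 2.09], [-1.3, 1.39], [0.25, 2.4], [-1.5, 4.64], [0.08, 2.09], [-2.65, 2.65]. Speed limits (rad/s): [2.22, 2.22, 2.79, 2.79, 3.14, 3.14, 3.14].

### API

Orientations are given as a rotation vector (axis times angle).
In Python, from cell import r gives the robot as it stands.
- The arm moves only by the shell command python3 -m crank 'ROWS' [FORCE]. ROWS is JSON, a list of rows, each an object with "fingers": the gripper command: -1 is fully open, 1 is shut, values between are in proportion; "offset": the shift along the world's x, y, z in m, a list of three; "turn": the turn about the world's z in degrees. In form: [{"fingers": fingers, "offset": [dx, dy, dz], "turn": turn}, ...]. A call has 1 to 20 rows; each row is the pose to reach, as a shift and turn from the pose commanded when the call began; what a row does not reach only later rows make up. A row lasts 1/12 s, in which the tool goes at most 41.7 mm and 7.16 degrees, less where a joint would pass 70% of its speed; a pose out of reach is approached as far as the arm can. A call with a gripper value outside its range is refused whole. The fingers move at their own pace and stop on an object; FORCE is the grip in N (left out, the last holds). Time passes only in rows, so rows that repeat a pose let the fingers close. It gives the time, the measured TCP pose, the force, the opening and the grip force at its end, in the units of the state.
- r.read_state(): the state, without advancing time (a new reading comes with each control period).
- r.snapshot(name): name is "side" or "top" or "wrist"; returns a dict with "img" (400x640x3 uint8, red, green, blue), "z_map" (400x640 float32, m along the optical axis (not along the pixel's ray), 0 where there is no reading), "K" (3x3 intrinsics, pixels), "R" (3x3) and "t" (3): a world point X has camera coordinates R X + t. Camera axes: x right, y down, z forward; pixel columns grow to the right and rows downward; lengths in m; the calibration is good to about 2 mm. The wrist camera is an equidistant fisheye: a pixel r from the principal point sees the ray r / f radians off the axis. A picture is of the moment at which its call begins.
- r.close_job(): hands the job in; it is judged then, once.
The state is a dict: "t": time; "qpos": joint angles; "qvel": joint speeds; "effort": joint torques, N m; "tool_pos": TCP position; "tcp_rot": TCP orientation; "force": force on the tool from outside, world axes, zero at the start; "wrist_torque": the same for the moment, N m; "finger_gap": finger opening in m; "finger_force": force on a finger pad.
Only numpy, scipy, OpenCV 4.12 (cv2) and the standard library are available. Lean on these libraries where they do the work, as an engineer would, in place of code of your own. Each camera call takes 0.05 s, during which the arm holds its last target. There are 200 camera calls.

## Working session

There is one attempt and no reset: what is moved stays moved. The work goes in short steps, Python scripts to look and compute and a shell command to move; the robot and the scene stay as the last step left them, time stands still between calls to the robot, and variables do not carry over. Pictures are saved under pics/ and viewed, at most 14 in all, crops included, and the job is handed in when it is done.

```bash
ls; mkdir -p pics
python3 - <<'E'
from cell import r
import cv2,pickle
s=r.read_state();print({k:s[k] for k in('t','tool_pos','tcp_rot','force','finger_gap')},r.pinch_z)
d={n:r.snapshot(n) for n in("top","side")}
pickle.dump(d,open('a.pkl','wb'))
for n in d:
    cv2.imwrite(f'pics/{n}0.png',d[n]['img'][:,:,::-1]);print(n,d[n]['K'],d[n]['R'],d[n]['t'])
E
```

```text
pics
{'t': 0.0, 'tool_pos': array([ 0.15043922, -0.63187679,  0.23044139]), 'tcp_rot': array([-3.11859534e+00, -3.66163894e-01,  4.18749941e-04]), 'force': array([-0.41997149,  0.100594  ,  0.05379524]), 'finger_gap': 0.08524900252967484} -0.0187
top [[496.4267392    0.         322.80259194]
 [  0.         496.4267392  205.93221071]
 [  0.           0.           1.        ]] [[-0.004481   -0.99998091 -0.00425533]
 [-0.98351462  0.0051764  -0.18075451]
 [ 0.18077309  0.00337521 -0.98351904]] [-0.22583492  0.52358442  1.52584571]
side [[376.12784257   0.         311.95289352]
 [  0.         376.12784257 203.06573216]
 [  0.           0.           1.        ]] [[-9.90478694e-01 -1.37665980e-01 -1.87982624e-04]
 [-6.68619214e-02  4.82250642e-01 -8.73477992e-01]
 [ 1.20338858e-01 -8.65148771e-01 -4.86863598e-01]] [0.45182912 0.23522676 0.87364522]
```

View pics/top0.png

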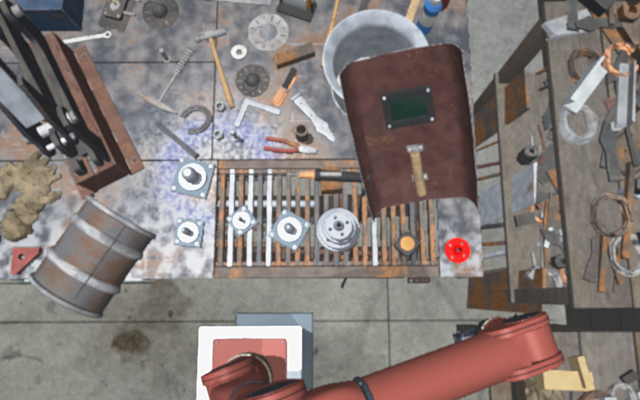

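View pics/side0.png

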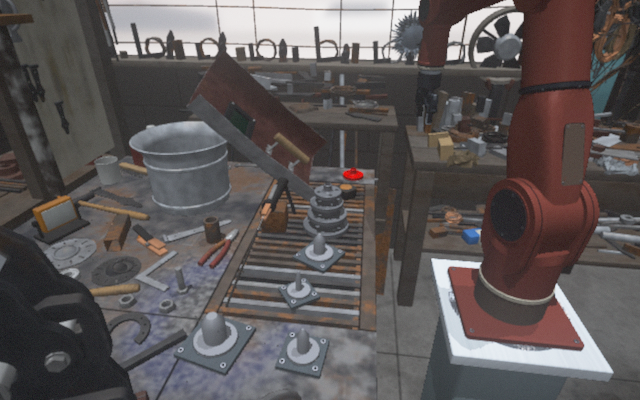

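The top view shows the stack at about (338,228) and mandrels at (190,177), (188,233), (241,220) and (290,230). The red decoy is at (457,250), and a welding helmet stands behind and right of the stack. Next I turn the depth into points.

```bash
cat > h.py <<'E'
import numpy as np,cv2
def cloud(d):
    h,w=d['z_map'].shape;v,u=np.mgrid[:h,:w];z=d['z_map'];K=d['K']
    c=np.stack([(u-K[0,2])/K[0,0]*z,(v-K[1,2])/K[1,1]*z,z],-1)
    X=(c-d['t'])@d['R'];X[z==0]=np.nan
    return X
def fitc(P):  # circle fit
    x,y=P[:,0],P[:,1];s=np.linalg.lstsq(np.c_[2*x,2*y,np.ones(len(x))],x*x+y*y,rcond=None)[0]
    return s[0],s[1],np.sqrt(s[2]+s[0]**2+s[1]**2)
E
python3 - <<'E'
import pickle;from h import *
np.set_printoptions(precision=4,suppress=True)
d=pickle.load(open('a.pkl','rb'))
C={n:cloud(d[n]) for n in d}
for n,(u,v) in {'A':(190,177),'B':(188,233),'C':(241,220),'D':(290,230),'S':(338,228),'red':(457,250)}.items():
    c=C['top'][v,u];print(n,c, 'r',np.hypot(*c[:2]))
    for k in C:
        P=C[k].reshape(-1,3);P=P[np.hypot(P[:,0]-c[0],P[:,1]-c[1])<.08]
        if n in'ABCD':
            m=P[(P[:,2]>.008)&(P[:,2]<.024)]; q=P[P[:,2]>.03]
            hull,_=cv2.convexHull(m[:,:2].astype('f')),0
            rect=cv2.minAreaRect(hull)
            print(k,'rect',np.array(rect[0]),rect[1],'zmed',np.nanmedian(m[:,2]),'spig',len(q),q.mean(0),np.ptp(q,0),'zmax',q[:,2].max())
        else:
            for a in range(0,180,10):
                q=P[(P[:,2]>a/1000)&(P[:,2]<=a/1000+.01)]
                if len(q)>3: print(k,a,len(q),q.mean(0),np.ptp(q[:,:2],0))
    # helmet
P=C['top'].reshape(-1,3);P=P[(P[:,0]>.3)&(P[:,0]<.9)&(P[:,1]<.1)&(P[:,1]>-.6)&(P[:,2]>.15)]
for y in np.arange(-.55,.1,.05):
    q=P[abs(P[:,1]-y)<.025]
    if len(q)>20:print('obst y',y,q.min(0),q.max(0))
E
```

```text
A [0.6134 0.1906 0.0704] r 0.6422962127869233
top rect [0.6194 0.202 ] (0.12029213458299637, 0.1502431035041809) zmed 0.014099710522284526 spig 215 [0.6252 0.1956 0.0646] [0.0649 0.0463 0.0578] zmax 0.08809440983993763
side rect [0.6291 0.1998] (0.12021127343177795, 0.1203446090221405) zmed 0.011377854274736414 spig 604 [0.6238 0.21   0.0584] [0.0466 0.0437 0.0488] zmax 0.07885489479417096
B [0.4395 0.198  0.0379] r 0.48200896502869206
top rect [0.4475 0.2054] (0.12172359228134155, 0.13592185080051422) zmed 0.014238084787531875 spig 64 [0.4454 0.202  0.0576] [0.024  0.0234 0.0472] zmax 0.07968334210853496
side rect [0.4469 0.2044] (0.08821152150630951, 0.08760017901659012) zmed 0.01243505727709755 spig 223 [0.446  0.2106 0.0522] [0.0241 0.0194 0.0432] zmax 0.07333428883178385
C [0.4798 0.031  0.0406] r 0.4807528409354589
top rect [0.4857 0.0486] (0.0946231484413147, 0.09684590250253677) zmed 0.01428279512779657 spig 25 [0.4828 0.0335 0.0567] [0.0121 0.0124 0.0446] zmax 0.07526145081065523
side rect [0.485  0.0357] (0.0761806070804596, 0.07581552863121033) zmed 0.013700653147442397 sp
[... 2157 characters left out ...]
[0.0917 0.1225]
side 10 45 [ 0.3878 -0.6484  0.012 ] [0.074  0.0721]
side 20 20 [ 0.3865 -0.6539  0.0252] [0.0196 0.0258]
side 30 8 [ 0.3872 -0.649   0.0312] [0.0197 0.0235]
obst y -0.55 [ 0.5739 -0.5749  0.1503] [ 0.8857 -0.5251  0.4686]
obst y -0.5 [ 0.5652 -0.525   0.1503] [ 0.8843 -0.475   0.4091]
obst y -0.44999999999999996 [ 0.6733 -0.4749  0.15  ] [ 0.8867 -0.425   0.3892]
obst y -0.3999999999999999 [ 0.6768 -0.425   0.1501] [ 0.8809 -0.375   0.3768]
obst y -0.34999999999999987 [ 0.5811 -0.375   0.1502] [ 0.877  -0.325   0.3622]
obst y -0.2999999999999998 [ 0.647  -0.3249  0.1948] [ 0.8705 -0.275   0.3862]
obst y -0.24999999999999978 [ 0.4494 -0.275   0.1503] [ 0.8997 -0.2314  0.396 ]
```

```bash
cat >> h.py <<'E'
def cast(d,uv,z):
    K=d['K'];uv=np.asarray(uv,float);c=np.c_[(uv-K[[0,1],[2,2]])/K[[0,1],[0,1]],np.ones(len(uv))]
    R=d['R'];o=-R.T@d['t'];w=c@R;return o+w*((z-o[2])/w[:,2])[:,None]
def disc(d,X,c,z,r,tol=.006):
    """outline of visible pixels near height z within 1.15r of c, cast on z, circle fit"""
    m=(abs(X[...,2]-z)<tol)&(np.hypot(X[...,0]-c[0],X[...,1]-c[1])<r*1.2)
    v,u=np.nonzero(m);P=cast(d,np.c_[u,v],z)[:,:2]
    H=cv2.convexHull(P.astype('f'))[:,0];(x,y),rr=cv2.minEnclosingCircle(H)
    return np.array([*fitc(H),x,y,rr])
E
python3 - <<'E'
import pickle;from h import *
np.set_printoptions(precision=4,suppress=True)
d=pickle.load(open('a.pkl','rb'))
C={n:cloud(d[n]) for n in d}
for k in('top','side'):
  print(k,-d[k]['R'].T@d[k]['t'])
  for n,c,z,r in(('140',(.44,-.27),.015,.07),('120',(.44,-.27),.054,.06),('100',(.445,-.275),.091,.05),('80',(.449,-.274),.126,.04),('neck80',(.449,-.274),.148,.012),('red',(.386,-.653),.012,.04)):
    try:print(n,disc(d[k],C[k],c,z,r))
    except Exception as e:print(n,e)
  for n,c,s in(('A140',(.629,.2),.06),('B100',(.447,.2044),.044),('C80',(.485,.036),.038),('D120',(.453,-.118),.052)):
    X=C[k];m=(X[...,2]>.006)&(X[...,2]<.024)&(np.hypot(X[...,0]-c[0],X[...,1]-c[1])<s*1.414+.006)
    v,u=np.nonzero(m);b=cv2.minAreaRect(cast(d[k],np.c_[u,v],.012)[:,:2].astype('f'))
    m=(X[...,2]>.058)&(np.hypot(X[...,0]-c[0],X[...,1]-c[1])<.04);v,u=np.nonzero(m);q=X[m]
    print(n,'base',np.array(b[0]),np.array(b[1]),b[2],'nose',q.mean(0),len(q))
img=cv2.resize(d['top']['img'][150:270,165:375],None,fx=3.8,fy=3.8,interpolation=cv2.INTER_CUBIC)
cv2.imwrite('pics/zoom.png',img[:,:,::-1])
E
```

```text
top [ 0.2381 -0.2337  1.5944]
140 [ 0.448  -0.2724  0.0722  0.441  -0.2683  0.0834]
120 [ 0.4498 -0.2733  0.0593  0.4498 -0.2734  0.0604]
100 [ 0.452  -0.2762  0.0493  0.4519 -0.2759  0.0503]
80 [ 0.4493 -0.2737  0.0396  0.4492 -0.2736  0.0402]
neck80 [ 0.4485 -0.2739  0.0111  0.4484 -0.2733  0.0119]
red [ 0.3863 -0.6525  0.0425  0.3857 -0.6534  0.0465]
A140 base [0.6302 0.2054] [0.1801 0.1608] 1.9931607246398926 nose [0.627  0.1977 0.0703] 167
B100 base [0.4451 0.205 ] [0.1311 0.1222] 42.01720428466797 nose [0.4458 0.2033 0.065 ] 38
C80 base [0.4861 0.0342] [0.0942 0.0985] 14.984429359436035 nose [0.4832 0.0344 0.0673] 12
D120 base [ 0.4561 -0.1181] [0.1474 0.1266] 64.39226531982422 nose [ 0.4541 -0.1194  0.067 ] 73
side [0.3581 0.7046 0.6309]
140 [ 0.4531 -0.2676  0.0692  0.4531 -0.267   0.0706]
120 [ 0.4495 -0.2662  0.0597  0.4492 -0.2654  0.0617]
100 [ 0.4517 -0.2678  0.0492  0.4524 -0.2672  0.0509]
80 [ 0.4494 -0.2668  0.0404  0.4503 -0.2674  0.0428]
neck80 [ 0.449  -0.2663  0.0124  0.4488 -0.2661  0.014 ]
red [ 0.3879 -0.6462  0.0402  0.3894 -0.6449  0.0432]
A140 base [0.6428 0.1994] [0.1206 0.1515] 76.96009826660156 nose [0.6257 0.2067 0.0683] 358
B100 base [0.4465 0.2083] [0.0898 0.0874] 83.58585357666016 nose [0.4462 0.2079 0.0644] 80
C80 base [0.4845 0.0401] [0.0762 0.0774] 36.534969329833984 nose [0.4847 0.037  0.0646] 22
D120 base [ 0.4539 -0.1131] [0.1059 0.1062] 60.429019927978516 nose [ 0.4542 -0.114   0.0648] 61
```

View pics/zoom.png

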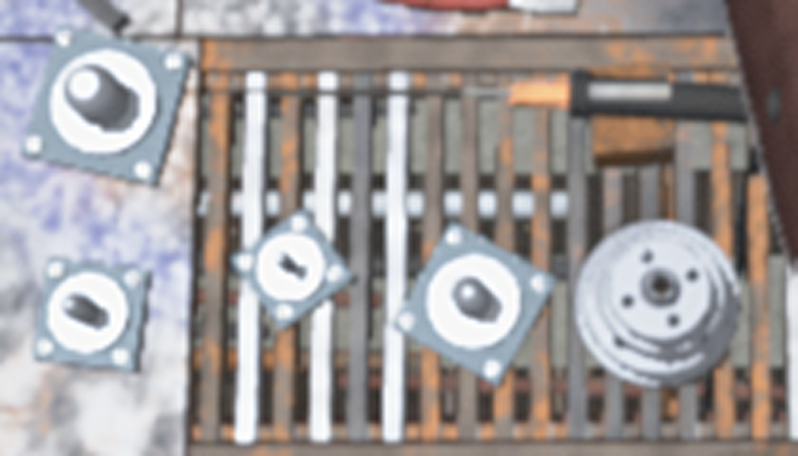

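The seats show as white discs on grey bases, at zoom (103,103), (87,312), (290,267) and (473,300). The stack is at (660,290). I'll fit the seats by brightness.

```bash
cat > seat.py <<'E'
from h import *
def seats(d,guess,rs,thr=225):
    g=d['img'].min(2);out={}
    for n,c in guess.items():
        p=d['R']@np.array([*c,.018])+d['t'];p=d['K']@p/p[2];rad=rs[n]*d['K'][0,0]/ (d['R']@np.array([*c,.018])+d['t'])[2]
        big=cv2.resize(g,None,fx=4,fy=4,interpolation=cv2.INTER_CUBIC)
        m=np.zeros_like(big);cv2.circle(m,tuple(int(4*a) for a in p[:2]),int(4*rad),255,-1)
        m=((big>thr)&(m>0)).astype('u1')
        m=cv2.morphologyEx(m,cv2.MORPH_OPEN,np.ones((9,9)))
        cs,_=cv2.findContours(m,0,1);k=max(cs,key=cv2.contourArea)
        P=cast(d,(cv2.convexHull(k)[:,0]+.5)/4-.5,.018)[:,:2]
        x,y,r=fitc(P);out[n]=(x,y,r,np.std(np.hypot(P[:,0]-x,P[:,1]-y)))
    return out
E
python3 - <<'E'
import pickle;from seat import *
d=pickle.load(open('a.pkl','rb'))
G={'140':(.629,.2),'100':(.446,.205),'80':(.485,.036),'120':(.454,-.118)}
for k in d:
  for thr in(200,225):
    try:
      for n,o in seats(d[k],G,{'140':.058,'100':.042,'80':.036,'120':.05},thr).items():print(k,thr,n,np.round(o,4))
    except Exception as e:print(e)
E
```

```text
top 200 140 [6.287e-01 2.001e-01 4.560e-02 3.000e-04]
top 200 100 [4.462e-01 2.055e-01 3.400e-02 3.000e-04]
top 200 80 [0.4857 0.0349 0.0303 0.0018]
top 200 120 [ 4.540e-01 -1.199e-01  3.960e-02  3.000e-04]
top 225 140 [6.286e-01 1.999e-01 4.450e-02 3.000e-04]
top 225 100 [4.462e-01 2.053e-01 3.280e-02 2.000e-04]
top 225 80 [4.839e-01 3.540e-02 2.820e-02 3.000e-04]
top 225 120 [ 4.540e-01 -1.199e-01  3.840e-02  3.000e-04]
max() iterable argument is empty
max() iterable argument is empty
```

```bash
python3 -m crank '[{"fingers":-1,"offset":[0.1,0.12,0.03],"turn":0},{"fingers":-1,"offset":[0.1,0.12,0.03],"turn":0},{"fingers":-1,"offset":[0.1,0.12,0.03],"turn":0},{"fingers":-1,"offset":[0.1,0.12,0.03],"turn":0},{"fingers":-1,"offset":[0.2985,0.358,0.03],"turn":0},{"fingers":-1,"offset":[0.2985,0.358,0.03],"turn":0},{"fingers":-1,"offset":[0.2985,0.358,0.03],"turn":0},{"fingers":-1,"offset":[0.2985,0.358,0.03],"turn":0},{"fingers":-1,"offset":[0.2985,0.358,0.03],"turn":0},{"fingers":-1,"offset":[0.2985,0.358,0.03],"turn":0},{"fingers":-1,"offset":[0.2985,0.358,0.03],"turn":0},{"fingers":-1,"offset":[0.2985,0.358,0.03],"turn":0},{"fingers":-1,"offset":[0.2985,0.358,0.03],"turn":0},{"fingers":-1,"offset":[0.2985,0.358,0.03],"turn":0}]' 40
python3 - <<'E'
from cell import r
import cv2,pickle
s=r.read_state();print({k:s[k] for k in('t','qpos','tool_pos','tcp_rot','force')})
d=r.snapshot("wrist");pickle.dump(d,open('w.pkl','wb'));print(d['K'],d['R'],d['t'])
cv2.imwrite('pics/w1.png',d['img'][:,:,::-1])
E
```

```text
t: 1.27
tool_pos: [0.4495, -0.2733, 0.261]
tcp_rot: [-3.119, -0.371, 0.001]
force: [-0.7, -0.9, -0.9]
finger_gap: 0.0853
finger_force: 0.0
{'t': 1.2667, 'qpos': array([ 0.74854327,  0.08435896, -0.30389111,  1.70633438,  0.02580525,
        1.35550808, -0.89420264]), 'tool_pos': array([ 0.44948017, -0.27330659,  0.26097938]), 'tcp_rot': array([-3.11928942e+00, -3.70517162e-01,  9.11458833e-04]), 'force': array([-0.67381884, -0.88971621, -0.94258936])}
[[309.70691629   0.         321.45052121]
 [  0.         309.70691629 204.89461312]
 [  0.           0.           1.        ]] [[ 2.36077430e-01 -9.71734126e-01 -4.84099581e-04]
 [-9.36190002e-01 -2.27575633e-01  2.67876112e-01]
 [-2.60414529e-01 -6.27862950e-02 -9.63453244e-01]] [-0.37115492  0.31607503  0.50749314]
```

View pics/w1.png

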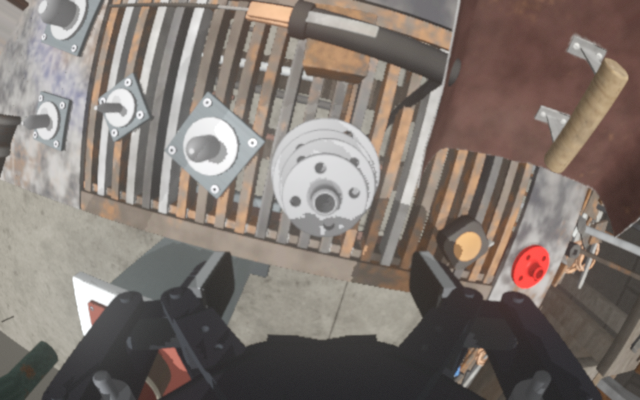

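The wrist view shows the flange_80 neck at about (325,200), mandrel_120 at (210,147) and the red decoy at (531,266). I'll cross-check these by casting rays.

```bash
cat >> h.py <<'E'
def castw(d,uv,z):
    K=d['K'];p=(np.asarray(uv,float)-K[[0,1],[2,2]])/K[0,0];a=np.hypot(*p.T)
    c=np.c_[p*(np.sin(a)/a)[:,None],np.cos(a)];R=d['R'];o=-R.T@d['t'];w=c@R
    return o+w*((z-o[2])/w[:,2])[:,None]
def white(d,c,rad,z,thr=215):
    g=cv2.resize(d['img'].min(2),None,fx=4,fy=4,interpolation=cv2.INTER_CUBIC);m=np.zeros_like(g)
    cv2.circle(m,(int(4*c[0]),int(4*c[1])),int(4*rad),255,-1)
    m=cv2.morphologyEx(((g>thr)&(m>0)).astype('u1'),cv2.MORPH_OPEN,np.ones((9,9)))
    k=max(cv2.findContours(m,0,1)[0],key=cv2.contourArea)
    P=castw(d,(cv2.convexHull(k)[:,0]+.5)/4-.5,z)[:,:2];x,y,r=fitc(P)
    return np.round([x,y,r,np.std(np.hypot(P[:,0]-x,P[:,1]-y))],4)
E
python3 - <<'E'
import pickle;from h import *
d=pickle.load(open('w.pkl','rb'))
print(castw(d,[(325,201)],.148))
for n,c,rad in(('120',(210,147),34),('80',(122,107),22),('100',(44,121),24)):print(n,white(d,c,rad,.018))
I=cv2.resize(d['img'][110:245,260:390],None,fx=4,fy=4,interpolation=cv2.INTER_CUBIC);cv2.imwrite('pics/w1z.png',I[:,:,::-1])
E
```

```text
[[ 0.45054196 -0.27569254  0.148     ]]
120 [ 4.539e-01 -1.214e-01  3.790e-02  2.000e-04]
80 [4.837e-01 3.410e-02 2.720e-02 2.000e-04]
100 [4.453e-01 2.042e-01 3.130e-02 2.000e-04]
```

View pics/w1z.png

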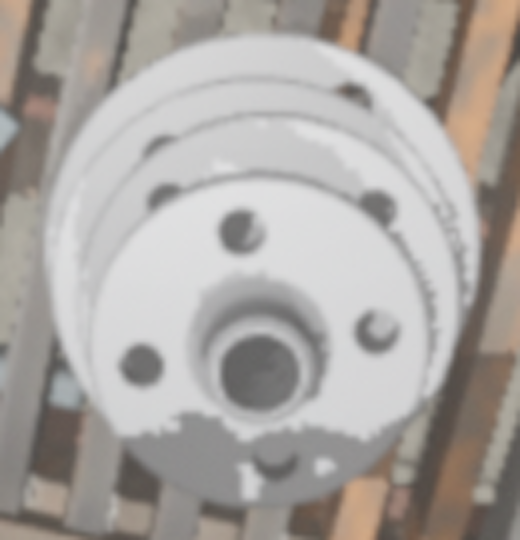

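```bash
python3 -m crank '[{"fingers":-1,"offset":[0,-0.001,-0.03],"turn":0},{"fingers":-1,"offset":[0,-0.001,-0.06],"turn":0},{"fingers":-1,"offset":[0,-0.001,-0.09],"turn":0},{"fingers":-1,"offset":[0,-0.001,-0.11],"turn":0},{"fingers":-1,"offset":[0,-0.001,-0.12],"turn":0},{"fingers":-1,"offset":[0,-0.001,-0.13],"turn":0},{"fingers":-1,"offset":[0,-0.001,-0.13],"turn":0},{"fingers":0,"offset":[0,-0.001,-0.13],"turn":0},{"fingers":0,"offset":[0,-0.001,-0.13],"turn":0},{"fingers":0.2,"offset":[0,-0.001,-0.13],"turn":0},{"fingers":0.3,"offset":[0,-0.001,-0.13],"turn":0},{"fingers":0.4,"offset":[0,-0.001,-0.13],"turn":0},{"fingers":0.5,"offset":[0,-0.001,-0.13],"turn":0},{"fingers":1,"offset":[0,-0.001,-0.13],"turn":0},{"fingers":1,"offset":[0,-0.001,-0.13],"turn":0},{"fingers":1,"offset":[0,-0.001,-0.13],"turn":0},{"fingers":1,"offset":[0,-0.001,-0.13],"turn":0}]' 40
```

```text
t: 2.73
tool_pos: [0.4495, -0.2757, 0.1321]
tcp_rot: [3.119, 0.366, 0.002]
force: [-0.5, -0.3, 6.4]
finger_gap: 0.0219
finger_force: 39.0
```

```bash
python3 -m crank '[{"fingers":1,"offset":[0,0,0.005],"turn":0},{"fingers":1,"offset":[0,0,0.015],"turn":0},{"fingers":1,"offset":[0,0,0.03],"turn":0},{"fingers":1,"offset":[0,0,0.05],"turn":0},{"fingers":1,"offset":[0.003,0.02,0.05],"turn":0},{"fingers":1,"offset":[0.006,0.045,0.05],"turn":0},{"fingers":1,"offset":[0.009,0.075,0.05],"turn":0},{"fingers":1,"offset":[0.013,0.11,0.05],"turn":0},{"fingers":1,"offset":[0.017,0.145,0.05],"turn":0},{"fingers":1,"offset":[0.021,0.18,0.05],"turn":0},{"fingers":1,"offset":[0.025,0.215,0.05],"turn":0},{"fingers":1,"offset":[0.028,0.25,0.04],"turn":0},{"fingers":1,"offset":[0.031,0.275,0.02],"turn":0},{"fingers":1,"offset":[0.033,0.295,0],"turn":0},{"fingers":1,"offset":[0.035,0.305,-0.01],"turn":0},{"fingers":1,"offset":[0.035,0.309,-0.02],"turn":0},{"fingers":1,"offset":[0.035,0.309,-0.02],"turn":0},{"fingers":1,"offset":[0.035,0.309,-0.02],"turn":0},{"fingers":1,"offset":[0.035,0.309,-0.02],"turn":0}]'
python3 - <<'E'
from cell import r
import cv2,pickle;from h import *
d0=pickle.load(open('w.pkl','rb'));print('f80 initial',castw(d0,[(325,202.75)],.148))
s=r.read_state();print(s['tool_pos'],s['tcp_rot'])
d={n:r.snapshot(n) for n in('wrist','top','side')};pickle.dump(d,open('b.pkl','wb'))
i=[cv2.resize(d['wrist']['img'][100:300,220:430],(525,500),interpolation=2),cv2.resize(d['side']['img'][200:350,250:350],None,fx=3,fy=3.334,interpolation=2)[:500,:275]]
cv2.imwrite('pics/m80.png',np.hstack(i)[:,:,::-1])
E
```

```text
t: 4.32
tool_pos: [0.4845, 0.0326, 0.1121]
tcp_rot: [3.12, 0.364, 0.001]
force: [0.5, -1.3, -1.9]
finger_gap: 0.0218
finger_force: 39.6
f80 initial [[ 0.44903616 -0.27606315  0.148     ]]
[0.48447905 0.03255385 0.11205678] [3.11999601e+00 3.63925106e-01 9.58816682e-04]
```

View pics/m80.png

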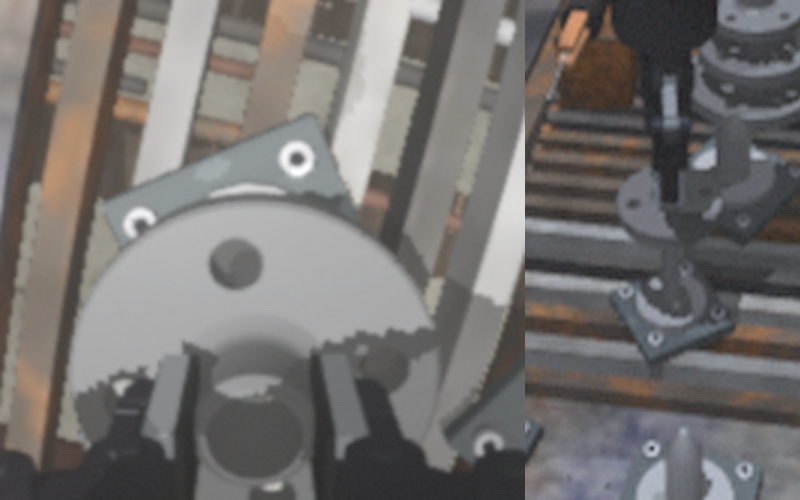

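The flange is held level over mandrel_80. In the wrist crop the disc arc runs from (75,340) over (255,196) to (437,320). I'll fit its centre.

Run:
```python
import pickle;from h import *
d=pickle.load(open('b.pkl','rb'))['wrist']
p=np.array([(75,340),(100,285),(150,232),(200,206),(255,196),(320,205),(380,235),(420,280),(437,320)])/2.5+(220,100)
for z in(.104,.106,.108):print(z,fitc(castw(d,p,z)))
print(castw(d,[(253/2.5+220,440/2.5+100)],.128))
```

```text
0.104 (np.float64(0.4842825964932282), np.float64(0.0314420506097271), np.float64(0.04014108348916516))
0.106 (np.float64(0.48515908984117334), np.float64(0.03167146480155408), np.float64(0.039610311607328016))
0.108 (np.float64(0.48603558318912987), np.float64(0.0319008789933809), np.float64(0.0390795397254793))
[[0.48298876 0.03273189 0.128     ]]
```

```bash
python3 -m crank '[{"fingers":1,"offset":[0,0.002,-0.01],"turn":0},{"fingers":1,"offset":[0,0.002,-0.02],"turn":0},{"fingers":1,"offset":[0,0.002,-0.028],"turn":0},{"fingers":1,"offset":[0,0.002,-0.034],"turn":0},{"fingers":1,"offset":[0,0.002,-0.04],"turn":0},{"fingers":1,"offset":[0,0.002,-0.046],"turn":0},{"fingers":1,"offset":[0,0.002,-0.052],"turn":0},{"fingers":1,"offset":[0,0.002,-0.052],"turn":0}]'
```

```text
t: 5.13
tool_pos: [0.4837, 0.0353, 0.0581]
tcp_rot: [-3.12, -0.366, 0.002]
force: [1.5, -2.3, -4.0]
finger_gap: 0.0215
finger_force: 39.5
```

```bash
python3 -m crank '[{"fingers":1,"offset":[0,0,-0.005],"turn":0},{"fingers":1,"offset":[0,0,-0.01],"turn":0},{"fingers":1,"offset":[0,0,-0.014],"turn":0},{"fingers":1,"offset":[0,0,-0.017],"turn":0},{"fingers":1,"offset":[0,0,-0.02],"turn":0},{"fingers":1,"offset":[0,0,-0.02],"turn":0}]'
```

```text
t: 5.63
tool_pos: [0.4841, 0.0354, 0.0388]
tcp_rot: [3.12, 0.366, -0.0]
force: [2.0, -4.3, -5.7]
finger_gap: 0.0224
finger_force: 39.5
```

```bash
python3 -m crank '[{"fingers":1,"offset":[0,0,-0.001],"turn":0},{"fingers":1,"offset":[0,0,-0.002],"turn":0},{"fingers":1,"offset":[0,0,-0.003],"turn":0},{"fingers":1,"offset":[0,0,-0.003],"turn":0}]'
```

```text
t: 5.97
tool_pos: [0.4843, 0.0355, 0.0364]
tcp_rot: [3.12, 0.366, 0.001]
force: [2.7, -5.1, -1.4]
finger_gap: 0.0221
finger_force: 39.7
```

```bash
python3 -m crank '[{"fingers":1,"offset":[0,0,-0.001],"turn":0},{"fingers":0.2,"offset":[0,0,-0.001],"turn":0},{"fingers":-0.2,"offset":[0,0,-0.001],"turn":0},{"fingers":-1,"offset":[0,0,-0.001],"turn":0},{"fingers":-1,"offset":[0,0,-0.001],"turn":0},{"fingers":-1,"offset":[0,0,-0.001],"turn":0},{"fingers":-1,"offset":[0,0,0.02],"turn":0},{"fingers":-1,"offset":[0,0,0.05],"turn":0},{"fingers":-1,"offset":[0,0,0.09],"turn":0},{"fingers":-1,"offset":[0,0,0.13],"turn":0},{"fingers":-1,"offset":[-0.033,-0.312,0.19],"turn":0},{"fingers":-1,"offset":[-0.033,-0.312,0.19],"turn":0},{"fingers":-1,"offset":[-0.033,-0.312,0.19],"turn":0},{"fingers":-1,"offset":[-0.033,-0.312,0.19],"turn":0},{"fingers":-1,"offset":[-0.033,-0.312,0.19],"turn":0},{"fingers":-1,"offset":[-0.033,-0.312,0.19],"turn":0},{"fingers":-1,"offset":[-0.033,-0.312,0.19],"turn":0},{"fingers":-1,"offset":[-0.033,-0.312,0.19],"turn":0},{"fingers":-1,"offset":[-0.033,-0.312,0.19],"turn":0},{"fingers":-1,"offset":[-0.033,-0.312,0.19],"turn":0}]'
python3 - <<'E'
from cell import r
import cv2,pickle;from h import *
d={n:r.snapshot(n) for n in('wrist','side','top')};pickle.dump(d,open('c.pkl','wb'))
W=cv2.resize(d['wrist']['img'][100:250,240:400],None,fx=3,fy=3,interpolation=2);S=cv2.resize(d['side']['img'][230:330,260:340],None,fx=3.5,fy=4.5,interpolation=2)
cv2.imwrite('pics/m2.png',np.hstack([W,S])[:,:,::-1])
X=cloud(d['side']);q=X.reshape(-1,3);q=q[(np.hypot(q[:,0]-.484,q[:,1]-.038)<.035)];print('flange80 top-face z median/pct',np.percentile(q[:,2],[5,25,50,75,95]))
q=cloud(d['top']).reshape(-1,3)
for nm,c,z,r_ in(('80',(.484,.035),.030,.04),):print(disc(d['top'],cloud(d['top']),c,z,r_))
E
```

```text
t: 7.63
tool_pos: [0.4506, -0.2777, 0.2261]
tcp_rot: [-3.12, -0.361, -0.0]
force: [-0.4, 0.5, -0.5]
finger_gap: 0.0855
finger_force: 0.0
flange80 top-face z median/pct [0.00048577 0.02711016 0.02869444 0.03112508 0.05547642]
[0.48427913 0.03710196 0.03967017 0.48466447 0.03722595 0.04047631]
```

View pics/m2.png

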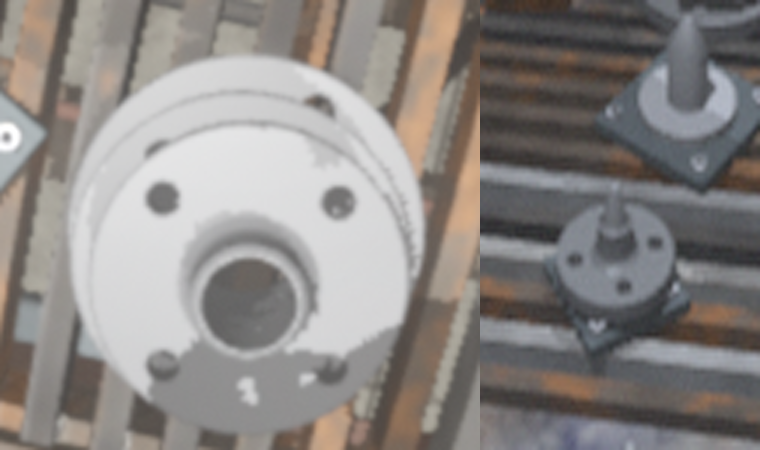

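flange_80 sits home, with its top face at z of about 0.029. The flange_100 neck top is at crop (249,299), which is pixel (323,199.7).

Run:
```python
import pickle;from h import *
d=pickle.load(open('c.pkl','rb'));w=d['wrist']
print(castw(w,[(323,199.7)],.114))
p=np.array([(92,250),(110,200),(150,160),(190,135),(250,123),(300,132),(350,160),(385,200),(405,250),(408,290)])/3+(240,100)
print(fitc(castw(w,p,.091)))
print(disc(d['top'],cloud(d['top']),(.452,-.276),.091,.05))
print(white(w,(210-16,147),34,.018) if 0 else '')
```

```text
[[ 0.4526657  -0.27808864  0.114     ]]
(np.float64(0.4510467873503427), np.float64(-0.27844588877123544), np.float64(0.049622114271581454))
[ 0.44462235 -0.29157891  0.03254771  0.43322515 -0.31416631  0.02354006]
```

```bash
python3 -m crank '[{"fingers":-1,"offset":[0.0015,-0.0005,-0.03],"turn":0},{"fingers":-1,"offset":[0.0015,-0.0005,-0.06],"turn":0},{"fingers":-1,"offset":[0.0015,-0.0005,-0.09],"turn":0},{"fingers":-1,"offset":[0.0015,-0.0005,-0.11],"turn":0},{"fingers":-1,"offset":[0.0015,-0.0005,-0.12],"turn":0},{"fingers":-1,"offset":[0.0015,-0.0005,-0.131],"turn":0},{"fingers":-1,"offset":[0.0015,-0.0005,-0.131],"turn":0},{"fingers":-0.2,"offset":[0.0015,-0.0005,-0.131],"turn":0},{"fingers":-0.1,"offset":[0.0015,-0.0005,-0.131],"turn":0},{"fingers":0,"offset":[0.0015,-0.0005,-0.131],"turn":0},{"fingers":0.1,"offset":[0.0015,-0.0005,-0.131],"turn":0},{"fingers":0.2,"offset":[0.0015,-0.0005,-0.131],"turn":0},{"fingers":0.3,"offset":[0.0015,-0.0005,-0.131],"turn":0},{"fingers":1,"offset":[0.0015,-0.0005,-0.131],"turn":0},{"fingers":1,"offset":[0.0015,-0.0005,-0.131],"turn":0},{"fingers":1,"offset":[0.0015,-0.0005,-0.131],"turn":0},{"fingers":1,"offset":[0.0015,-0.0005,-0.131],"turn":0}]' 45
```

```text
t: 9.2
tool_pos: [0.4531, -0.2775, 0.0964]
tcp_rot: [3.119, 0.366, 0.002]
force: [0.0, -1.1, 5.3]
finger_gap: 0.0314
finger_force: 44.4
```

```bash
python3 -m crank '[{"fingers":1,"offset":[0,0,0.005],"turn":0},{"fingers":1,"offset":[0,0,0.015],"turn":0},{"fingers":1,"offset":[0,0,0.03],"turn":0},{"fingers":1,"offset":[0,0,0.05],"turn":0},{"fingers":1,"offset":[0,0.015,0.06],"turn":0},{"fingers":1,"offset":[0,0.04,0.06],"turn":0},{"fingers":1,"offset":[-0.001,0.07,0.06],"turn":0},{"fingers":1,"offset":[-0.001,0.105,0.06],"turn":0},{"fingers":1,"offset":[-0.002,0.14,0.06],"turn":0},{"fingers":1,"offset":[-0.002,0.18,0.06],"turn":0},{"fingers":1,"offset":[-0.003,0.22,0.06],"turn":0},{"fingers":1,"offset":[-0.003,0.26,0.06],"turn":0},{"fingers":1,"offset":[-0.004,0.3,0.06],"turn":0},{"fingers":1,"offset":[-0.005,0.34,0.06],"turn":0},{"fingers":1,"offset":[-0.005,0.38,0.06],"turn":0},{"fingers":1,"offset":[-0.006,0.415,0.06],"turn":0},{"fingers":1,"offset":[-0.006,0.445,0.05],"turn":0},{"fingers":1,"offset":[-0.007,0.47,0.03],"turn":0},{"fingers":1,"offset":[-0.007,0.48,0.015],"turn":0},{"fingers":1,"offset":[-0.007,0.483,0.008],"turn":0}]'; python3 -m crank '[{"fingers":1,"offset":[0,0,0],"turn":0},{"fingers":1,"offset":[0,0,0],"turn":0},{"fingers":1,"offset":[0,0,0],"turn":0}]'
python3 - <<'E'
from cell import r
import cv2,pickle;from h import *
d={n:r.snapshot(n) for n in('wrist','side','top')};pickle.dump(d,open('e.pkl','wb'))
W=cv2.resize(d['wrist']['img'][100:250,230:420],None,fx=2.6,fy=3,interpolation=2);S=cv2.resize(d['side']['img'][280:390,250:350],None,fx=3,fy=450/110,interpolation=2)
cv2.imwrite('pics/m100.png',np.hstack([W,S])[:,:,::-1])
E
```

```text
t: 10.87
tool_pos: [0.4436, 0.2087, 0.1021]
tcp_rot: [-3.119, -0.373, 0.003]
force: [-0.5, -0.5, -3.5]
finger_gap: 0.0311
finger_force: 45.3
t: 11.12
tool_pos: [0.4462, 0.2052, 0.1042]
tcp_rot: [3.12, 0.364, 0.001]
force: [0.8, -0.4, -2.7]
finger_gap: 0.0313
finger_force: 45.3
```

View pics/m100.png

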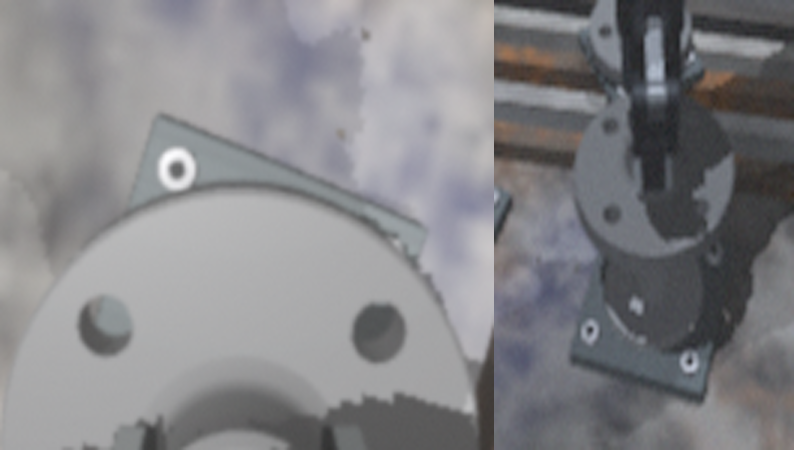

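Run:
```python
import pickle;from h import *
d=pickle.load(open('e.pkl','rb'));w=d['wrist']
p=np.array([(6,390),(70,265),(110,225),(170,193),(240,183),(310,195),(370,222),(420,265),(460,330),(477,385)])/(2.6,3)+(230,100)
for z in (.097,.099,.101):print(z,fitc(castw(w,p,z)))
```

```text
0.097 (np.float64(0.44466328715860476), np.float64(0.20423674099818778), np.float64(0.050301329395071516))
0.099 (np.float64(0.44556194187816744), np.float64(0.20446588148251477), np.float64(0.04963241713605418))
0.101 (np.float64(0.4464605965977358), np.float64(0.2046950219668413), np.float64(0.04896350487702927))
```

```bash
python3 -m crank '[{"fingers":1,"offset":[0,0,-0.008],"turn":0},{"fingers":1,"offset":[0,0,-0.014],"turn":0},{"fingers":1,"offset":[0,0,-0.02],"turn":0},{"fingers":1,"offset":[0,0,-0.026],"turn":0},{"fingers":1,"offset":[0,0,-0.032],"turn":0},{"fingers":1,"offset":[0,0,-0.038],"turn":0},{"fingers":1,"offset":[0,0,-0.044],"turn":0},{"fingers":1,"offset":[0,0,-0.044],"turn":0}]';python3 -m crank '[{"fingers":1,"offset":[0,0,-0.006],"turn":0},{"fingers":1,"offset":[0,0,-0.012],"turn":0},{"fingers":1,"offset":[0,0,-0.017],"turn":0},{"fingers":1,"offset":[0,0,-0.019],"turn":0},{"fingers":1,"offset":[0,0,-0.021],"turn":0},{"fingers":1,"offset":[0,0,-0.021],"turn":0}]'
```

```text
t: 11.93
tool_pos: [0.4463, 0.2052, 0.0581]
tcp_rot: [3.12, 0.365, 0.001]
force: [6.0, -3.7, -7.9]
finger_gap: 0.0316
finger_force: 45.1
t: 12.43
tool_pos: [0.4466, 0.2054, 0.0378]
tcp_rot: [3.12, 0.365, 0.002]
force: [5.4, -3.9, -5.3]
finger_gap: 0.0319
finger_force: 45.2
```

```bash
python3 -m crank '[{"fingers":1,"offset":[0,0,-0.001],"turn":0},{"fingers":1,"offset":[0,0,-0.002],"turn":0},{"fingers":1,"offset":[0,0,-0.003],"turn":0},{"fingers":1,"offset":[0,0,-0.003],"turn":0}]'
```

```text
t: 12.77
tool_pos: [0.4468, 0.2055, 0.0364]
tcp_rot: [3.119, 0.365, 0.002]
force: [-1.5, -7.7, 18.9]
finger_gap: 0.0313
finger_force: 47.9
```

```bash
python3 -m crank '[{"fingers":0.2,"offset":[0,0,0],"turn":0},{"fingers":-0.2,"offset":[0,0,0],"turn":0},{"fingers":-1,"offset":[0,0,0],"turn":0},{"fingers":-1,"offset":[0,0,0],"turn":0},{"fingers":-1,"offset":[0,0,0],"turn":0},{"fingers":-1,"offset":[0,0,0.02],"turn":0},{"fingers":-1,"offset":[0,0,0.05],"turn":0},{"fingers":-1,"offset":[0,0,0.09],"turn":0},{"fingers":-1,"offset":[0,0,0.12],"turn":0},{"fingers":-1,"offset":[0,0,0.155],"turn":0}]'; python3 -m crank '[{"fingers":-1,"offset":[0.003,-0.481,0],"turn":0},{"fingers":-1,"offset":[0.003,-0.481,0],"turn":0},{"fingers":-1,"offset":[0.003,-0.481,0],"turn":0},{"fingers":-1,"offset":[0.003,-0.481,0],"turn":0},{"fingers":-1,"offset":[0.003,-0.481,0],"turn":0},{"fingers":-1,"offset":[0.003,-0.481,0],"turn":0},{"fingers":-1,"offset":[0.003,-0.481,0],"turn":0},{"fingers":-1,"offset":[0.003,-0.481,0],"turn":0},{"fingers":-1,"offset":[0.003,-0.481,0],"turn":0},{"fingers":-1,"offset":[0.003,-0.481,0],"turn":0},{"fingers":-1,"offset":[0.003,-0.481,0],"turn":0},{"fingers":-1,"offset":[0.003,-0.481,0],"turn":0},{"fingers":-1,"offset":[0.003,-0.481,0],"turn":0},{"fingers":-1,"offset":[0.003,-0.481,0],"turn":0},{"fingers":-1,"offset":[0.003,-0.481,0],"turn":0}]'
python3 - <<'E'
from cell import r
import cv2,pickle;from h import *
d={n:r.snapshot(n) for n in('wrist','side','top')};pickle.dump(d,open('f.pkl','wb'))
W=cv2.resize(d['wrist']['img'][100:250,180:430],None,fx=2,fy=3,interpolation=2);S=cv2.resize(d['side']['img'][230:390,250:350],None,fx=3,fy=450/160,interpolation=2)
cv2.imwrite('pics/m3.png',np.hstack([W,S])[:,:,::-1])
q=cloud(d['side']).reshape(-1,3)
for c in((.484,.038),(.446,.208)):
  p=q[(np.hypot(q[:,0]-c[0],q[:,1]-c[1])<.04)];print(np.percentile(p[:,2],[25,50,75]))
E
```

```text
t: 13.6
tool_pos: [0.445, 0.2063, 0.1914]
tcp_rot: [-3.12, -0.367, 0.001]
force: [0.4, -0.3, 0.6]
finger_gap: 0.0854
finger_force: 0.0
t: 14.85
tool_pos: [0.4488, -0.2738, 0.19]
tcp_rot: [-3.119, -0.367, 0.0]
force: [0.9, -0.7, -0.3]
finger_gap: 0.0855
finger_force: 0.0
[0.01860694 0.02773738 0.0292458 ]
[0.02929109 0.03038066 0.04080679]
```

View pics/m3.png

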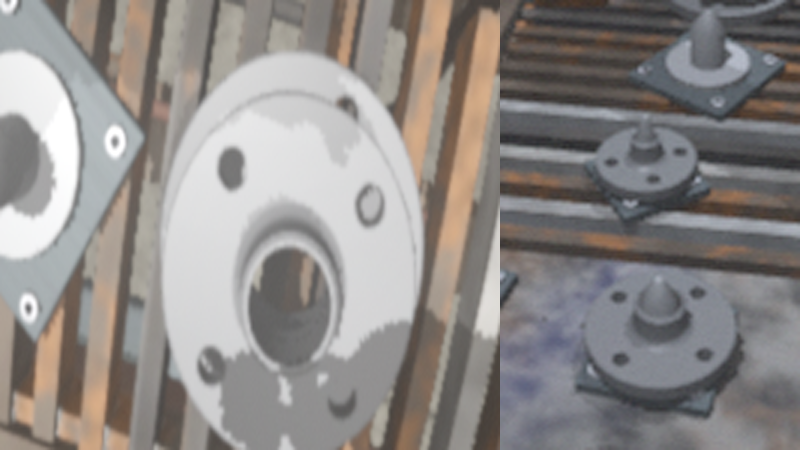

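Flanges 80 and 100 are home. The flange_120 neck top is at crop (290,307), which is pixel (325,202.3), and mandrel_120 is at its left.

Run:
```python
import pickle;from h import *
d=pickle.load(open('f.pkl','rb'));w=d['wrist']
print(castw(w,[(325,202.3)],.078), white(w,(180,151),46,.018))
X=cloud(d['top'])
K=X[...,:];
print('top stack points', disc(d['top'],X,(.4498,-.2734),.054,.06))
```

```text
[[ 0.44897594 -0.27637426  0.078     ]] [ 4.539e-01 -1.215e-01  3.770e-02  2.000e-04]
top stack points [ 0.43843368 -0.29020437  0.04051688  0.42870498 -0.31137377  0.0388017 ]
```

```bash
python3 -m crank '[{"fingers":-1,"offset":[0,-0.002,-0.03],"turn":0},{"fingers":-1,"offset":[0,-0.002,-0.06],"turn":0},{"fingers":-1,"offset":[0,-0.002,-0.09],"turn":0},{"fingers":-1,"offset":[0,-0.002,-0.11],"turn":0},{"fingers":-1,"offset":[0,-0.002,-0.12],"turn":0},{"fingers":-1,"offset":[0,-0.002,-0.132],"turn":0},{"fingers":-1,"offset":[0,-0.002,-0.132],"turn":0},{"fingers":-0.4,"offset":[0,-0.002,-0.132],"turn":0},{"fingers":-0.3,"offset":[0,-0.002,-0.132],"turn":0},{"fingers":-0.2,"offset":[0,-0.002,-0.132],"turn":0},{"fingers":-0.1,"offset":[0,-0.002,-0.132],"turn":0},{"fingers":0,"offset":[0,-0.002,-0.132],"turn":0},{"fingers":0.1,"offset":[0,-0.002,-0.132],"turn":0},{"fingers":1,"offset":[0,-0.002,-0.132],"turn":0},{"fingers":1,"offset":[0,-0.002,-0.132],"turn":0},{"fingers":1,"offset":[0,-0.002,-0.132],"turn":0},{"fingers":1,"offset":[0,-0.002,-0.132],"turn":0}]' 60
```

```text
t: 16.42
tool_pos: [0.4491, -0.277, 0.0597]
tcp_rot: [3.119, 0.366, 0.002]
force: [-4.2, 1.4, 11.0]
finger_gap: 0.0409
finger_force: 59.3
```

```bash
python3 -m crank '[{"fingers":1,"offset":[0,0,0.005],"turn":0},{"fingers":1,"offset":[0,0,0.015],"turn":0},{"fingers":1,"offset":[0,0,0.03],"turn":0},{"fingers":1,"offset":[0,0,0.05],"turn":0},{"fingers":1,"offset":[0,0,0.06],"turn":0},{"fingers":1,"offset":[0,0.015,0.06],"turn":0},{"fingers":1,"offset":[0.001,0.04,0.06],"turn":0},{"fingers":1,"offset":[0.002,0.07,0.06],"turn":0},{"fingers":1,"offset":[0.003,0.1,0.06],"turn":0},{"fingers":1,"offset":[0.004,0.125,0.06],"turn":0},{"fingers":1,"offset":[0.005,0.145,0.055],"turn":0},{"fingers":1,"offset":[0.005,0.156,0.05],"turn":0},{"fingers":1,"offset":[0.005,0.156,0.048],"turn":0},{"fingers":1,"offset":[0.005,0.156,0.048],"turn":0},{"fingers":1,"offset":[0.005,0.156,0.048],"turn":0}]'
python3 - <<'E'
from cell import r
import cv2,pickle;from h import *
d={n:r.snapshot(n) for n in('wrist','side','top')};pickle.dump(d,open('g.pkl','wb'))
W=cv2.resize(d['wrist']['img'][100:250,200:440],None,fx=2,fy=3,interpolation=2);S=cv2.resize(d['side']['img'][180:300,270:370],None,fx=3,fy=450/120,interpolation=2)
cv2.imwrite('pics/m120.png',np.hstack([W,S])[:,:,::-1])
E
```

```text
t: 17.67
tool_pos: [0.4533, -0.1219, 0.1061]
tcp_rot: [3.12, 0.365, -0.001]
force: [-0.3, -0.7, -3.6]
finger_gap: 0.0408
finger_force: 61.4
```

View pics/m120.png

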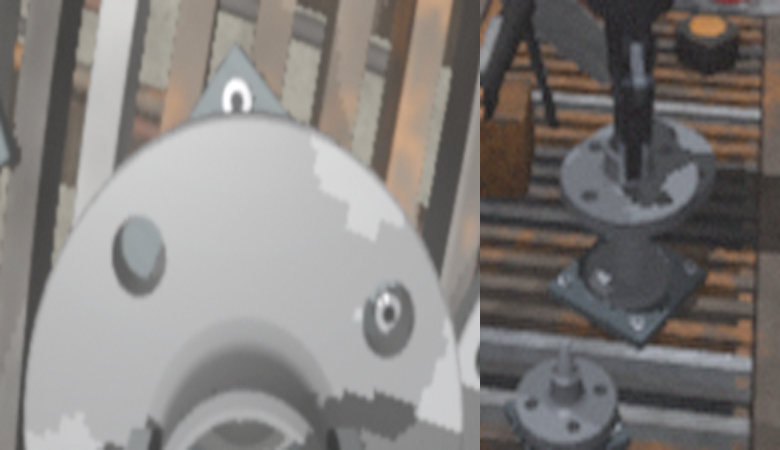

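```bash
python3 -m crank '[{"fingers":1,"offset":[0.0005,0.0015,-0.004],"turn":0},{"fingers":1,"offset":[0.0005,0.0015,-0.01],"turn":0},{"fingers":1,"offset":[0.0005,0.0015,-0.016],"turn":0},{"fingers":1,"offset":[0.0005,0.0015,-0.022],"turn":0},{"fingers":1,"offset":[0.0005,0.0015,-0.028],"turn":0},{"fingers":1,"offset":[0.0005,0.0015,-0.034],"turn":0},{"fingers":1,"offset":[0.0005,0.0015,-0.04],"turn":0},{"fingers":1,"offset":[0.0005,0.0015,-0.045],"turn":0},{"fingers":1,"offset":[0.0005,0.0015,-0.045],"turn":0}]';python3 -m crank '[{"fingers":1,"offset":[0,0,-0.006],"turn":0},{"fingers":1,"offset":[0,0,-0.012],"turn":0},{"fingers":1,"offset":[0,0,-0.016],"turn":0},{"fingers":1,"offset":[0,0,-0.019],"turn":0},{"fingers":1,"offset":[0,0,-0.019],"turn":0}]'
```

```text
t: 18.57
tool_pos: [0.4536, -0.1196, 0.0602]
tcp_rot: [-3.12, -0.366, 0.002]
force: [0.2, -3.0, -6.1]
finger_gap: 0.0409
finger_force: 61.4
t: 18.98
tool_pos: [0.4539, -0.1196, 0.0417]
tcp_rot: [3.12, 0.366, -0.0]
force: [0.2, -5.3, -7.0]
finger_gap: 0.0411
finger_force: 61.3
```

```bash
python3 -m crank '[{"fingers":1,"offset":[0,0,-0.002],"turn":0},{"fingers":1,"offset":[0,0,-0.003],"turn":0},{"fingers":1,"offset":[0,0,-0.004],"turn":0},{"fingers":1,"offset":[0,0,-0.004],"turn":0}]'
```

```text
t: 19.32
tool_pos: [0.4542, -0.1195, 0.0383]
tcp_rot: [3.12, 0.366, 0.0]
force: [-0.2, -5.0, -2.6]
finger_gap: 0.0408
finger_force: 61.6
```

```bash
python3 -m crank '[{"fingers":1,"offset":[0,0,-0.001],"turn":0},{"fingers":0,"offset":[0,0,-0.001],"turn":0},{"fingers":-0.3,"offset":[0,0,-0.001],"turn":0},{"fingers":-1,"offset":[0,0,-0.001],"turn":0},{"fingers":-1,"offset":[0,0,-0.001],"turn":0},{"fingers":-1,"offset":[0,0,-0.001],"turn":0},{"fingers":-1,"offset":[0,0,0.02],"turn":0},{"fingers":-1,"offset":[0,0,0.05],"turn":0},{"fingers":-1,"offset":[0,0,0.09],"turn":0},{"fingers":-1,"offset":[0,0,0.117],"turn":0},{"fingers":-1,"offset":[-0.004,-0.155,0.117],"turn":0},{"fingers":-1,"offset":[-0.004,-0.155,0.117],"turn":0},{"fingers":-1,"offset":[-0.004,-0.155,0.117],"turn":0},{"fingers":-1,"offset":[-0.004,-0.155,0.117],"turn":0},{"fingers":-1,"offset":[-0.004,-0.155,0.117],"turn":0},{"fingers":-1,"offset":[-0.004,-0.155,0.117],"turn":0},{"fingers":-1,"offset":[-0.004,-0.155,0.117],"turn":0}]'
python3 - <<'E'
from cell import r
import cv2,pickle;from h import *
d={n:r.snapshot(n) for n in('wrist','side','top')};pickle.dump(d,open('i.pkl','wb'))
W=cv2.resize(d['wrist']['img'][80:250,210:430],None,fx=2,fy=450/170,interpolation=2);S=cv2.resize(d['side']['img'][180:300,270:370],None,fx=3,fy=450/120,interpolation=2)
cv2.imwrite('pics/m4.png',np.hstack([W,S])[:,:,::-1])
q=cloud(d['side']).reshape(-1,3)
p=q[(np.hypot(q[:,0]-.454,q[:,1]+.113)<.05)];print(np.percentile(p[:,2],[25,50,75]))
E
```

```text
t: 20.73
tool_pos: [0.4503, -0.2734, 0.1551]
tcp_rot: [-3.119, -0.367, -0.0]
force: [0.2, 0.5, -0.7]
finger_gap: 0.0855
finger_force: 0.0
[0.02887067 0.03050954 0.0373612 ]
```

View pics/m4.png

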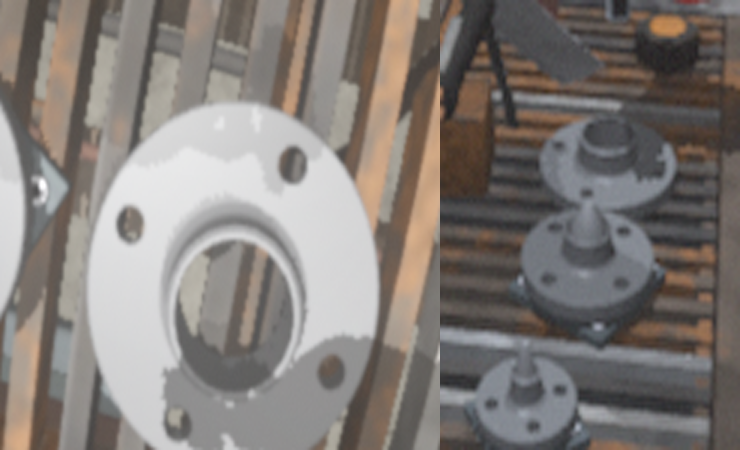

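flange_120 is home. The flange_140 neck top is at crop (235,312), and its disc outline runs through (87,280), (237,102) and (379,285).

Run:
```python
import pickle;from h import *
d=pickle.load(open('i.pkl','rb'));w=d['wrist']
f=lambda p:np.array(p)/(2,450/170)+(210,80)
print(castw(w,f([(235.5,312)]),.04))
print(fitc(castw(w,f([(87,280),(98,220),(237,102),(370,220),(379,285)]),.015)))
```

```text
[[ 0.45412421 -0.27750333  0.04      ]]
(np.float64(0.45196698002352265), np.float64(-0.2777152588197879), np.float64(0.06998160117799831))
```

```bash
python3 -m crank '[{"fingers":-1,"offset":[0.0025,-0.003,-0.03],"turn":0},{"fingers":-1,"offset":[0.0025,-0.003,-0.06],"turn":0},{"fingers":-1,"offset":[0.0025,-0.003,-0.09],"turn":0},{"fingers":-1,"offset":[0.0025,-0.003,-0.11],"turn":0},{"fingers":-1,"offset":[0.0025,-0.003,-0.125],"turn":0},{"fingers":-1,"offset":[0.0025,-0.003,-0.135],"turn":0},{"fingers":-1,"offset":[0.0025,-0.003,-0.139],"turn":0},{"fingers":-1,"offset":[0.0025,-0.003,-0.139],"turn":0},{"fingers":-0.7,"offset":[0.0025,-0.003,-0.139],"turn":0},{"fingers":-0.6,"offset":[0.0025,-0.003,-0.139],"turn":0},{"fingers":-0.5,"offset":[0.0025,-0.003,-0.139],"turn":0},{"fingers":-0.4,"offset":[0.0025,-0.003,-0.139],"turn":0},{"fingers":-0.3,"offset":[0.0025,-0.003,-0.139],"turn":0},{"fingers":1,"offset":[0.0025,-0.003,-0.139],"turn":0},{"fingers":1,"offset":[0.0025,-0.003,-0.139],"turn":0},{"fingers":1,"offset":[0.0025,-0.003,-0.139],"turn":0}]' 90
```

```text
t: 22.22
tool_pos: [0.4531, -0.2775, 0.0178]
tcp_rot: [3.12, 0.365, 0.001]
force: [-3.0, 3.2, 12.1]
finger_gap: 0.0567
finger_force: 93.0
```

```bash
python3 -m crank '[{"fingers":1,"offset":[0,0,0.005],"turn":0},{"fingers":1,"offset":[0,0,0.015],"turn":0},{"fingers":1,"offset":[0,0,0.03],"turn":0},{"fingers":1,"offset":[0,0,0.055],"turn":0},{"fingers":1,"offset":[0,0,0.08],"turn":0},{"fingers":1,"offset":[0,0,0.1],"turn":0},{"fingers":1,"offset":[0,0,0.115],"turn":0},{"fingers":1,"offset":[0.004,0.012,0.12],"turn":0},{"fingers":1,"offset":[0.012,0.032,0.12],"turn":0},{"fingers":1,"offset":[0.022,0.06,0.12],"turn":0},{"fingers":1,"offset":[0.034,0.092,0.12],"turn":0},{"fingers":1,"offset":[0.046,0.125,0.12],"turn":0},{"fingers":1,"offset":[0.058,0.158,0.12],"turn":0},{"fingers":1,"offset":[0.07,0.19,0.12],"turn":0},{"fingers":1,"offset":[0.082,0.222,0.12],"turn":0},{"fingers":1,"offset":[0.094,0.255,0.12],"turn":0},{"fingers":1,"offset":[0.106,0.287,0.12],"turn":0}]'; python3 -m crank '[{"fingers":1,"offset":[0.012,0.032,0],"turn":0},{"fingers":1,"offset":[0.024,0.064,0],"turn":0},{"fingers":1,"offset":[0.036,0.096,0],"turn":0},{"fingers":1,"offset":[0.047,0.128,0],"turn":0},{"fingers":1,"offset":[0.056,0.153,0],"turn":0},{"fingers":1,"offset":[0.064,0.173,-0.005],"turn":0},{"fingers":1,"offset":[0.068,0.185,-0.015],"turn":0},{"fingers":1,"offset":[0.0697,0.1895,-0.02],"turn":0},{"fingers":1,"offset":[0.0697,0.1895,-0.02],"turn":0},{"fingers":1,"offset":[0.0697,0.1895,-0.02],"turn":0},{"fingers":1,"offset":[0.0697,0.1895,-0.02],"turn":0}]'
python3 - <<'E'
from cell import r
import cv2,pickle;from h import *
d={n:r.snapshot(n) for n in('wrist','side','top')};pickle.dump(d,open('j.pkl','wb'))
W=cv2.resize(d['wrist']['img'][80:260,190:460],None,fx=2,fy=2.5,interpolation=2);S=cv2.resize(d['side']['img'][200:380,150:270],None,fx=2,fy=2.5,interpolation=2)
cv2.imwrite('pics/m140.png',np.hstack([W,S])[:,:,::-1])
E
```

```text
t: 23.63
tool_pos: [0.5582, 0.0122, 0.1361]
tcp_rot: [-3.12, -0.367, 0.001]
force: [0.5, -0.7, -5.0]
finger_gap: 0.0566
finger_force: 97.8
t: 24.55
tool_pos: [0.6283, 0.1972, 0.1163]
tcp_rot: [3.119, 0.363, -0.001]
force: [0.3, -0.4, -4.8]
finger_gap: 0.0564
finger_force: 97.6
```

View pics/m140.png

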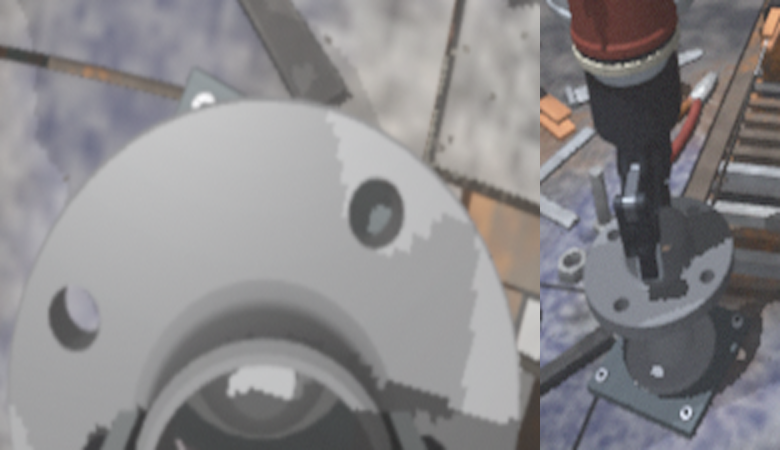

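The flange sits over the mandrel, but it looks slightly tilted in the side view. I'll check the tilt and centre from depth and the disc arc.

Run:
```python
import pickle;from h import *
d=pickle.load(open('j.pkl','rb'));w=d['wrist']
f=lambda p:np.array(p)/(2,2.5)+(190,80)
A=f([(10,380),(25,310),(60,235),(110,170),(160,130),(210,108),(265,99),(330,106),(390,132),(450,185),(500,270),(518,350)])
for z in(.112,.1135,.115):print(z,fitc(castw(w,A,z)))
for n in('side','top'):
  q=cloud(d[n]).reshape(-1,3)
  rr=np.hypot(q[:,0]-.628,q[:,1]-.199);p=q[(rr<.066)&(rr>.038)&(q[:,2]>.085)&(q[:,2]<.135)]
  for _ in range(4):
    s=np.linalg.lstsq(np.c_[p[:,0]-.628,p[:,1]-.199,np.ones(len(p))],p[:,2],rcond=None)[0]
    e=p[:,2]-np.c_[p[:,0]-.628,p[:,1]-.199,np.ones(len(p))]@s;p=p[abs(e)<max(.003,2*e.std())]
  print(n,'slope',s,len(p),e.std())
```

```text
0.112 (np.float64(0.6273532181861645), np.float64(0.19557716128586722), np.float64(0.0698810280582788))
0.1135 (np.float64(0.6280369538711081), np.float64(0.19575963011361858), np.float64(0.06916984715057498))
0.115 (np.float64(0.628720689556046), np.float64(0.19594209894137007), np.float64(0.06845866624287947))
side slope [-0.00291727  0.00181918  0.1122665 ] 1405 0.000906351389435165
top slope [ 0.00273687 -0.01284553  0.11434904] 244 0.0023472129180967345
```

```bash
python3 -m crank '[{"fingers":1,"offset":[0.001,0.003,0],"turn":0},{"fingers":1,"offset":[0.001,0.003,-0.008],"turn":0},{"fingers":1,"offset":[0.001,0.003,-0.016],"turn":0},{"fingers":1,"offset":[0.001,0.003,-0.022],"turn":0},{"fingers":1,"offset":[0.001,0.003,-0.028],"turn":0},{"fingers":1,"offset":[0.001,0.003,-0.034],"turn":0},{"fingers":1,"offset":[0.001,0.003,-0.04],"turn":0},{"fingers":1,"offset":[0.001,0.003,-0.046],"turn":0},{"fingers":1,"offset":[0.001,0.003,-0.052],"turn":0},{"fingers":1,"offset":[0.001,0.003,-0.052],"turn":0}]';python3 -m crank '[{"fingers":1,"offset":[0,0,-0.006],"turn":0},{"fingers":1,"offset":[0,0,-0.012],"turn":0},{"fingers":1,"offset":[0,0,-0.018],"turn":0},{"fingers":1,"offset":[0,0,-0.022],"turn":0},{"fingers":1,"offset":[0,0,-0.024],"turn":0},{"fingers":1,"offset":[0,0,-0.024],"turn":0}]'
```

```text
t: 25.53
tool_pos: [0.6288, 0.201, 0.0625]
tcp_rot: [3.119, 0.365, -0.003]
force: [0.7, -4.4, -7.9]
finger_gap: 0.0565
finger_force: 97.5
t: 26.03
tool_pos: [0.6295, 0.2009, 0.0398]
tcp_rot: [3.119, 0.365, -0.0]
force: [1.9, -4.9, -7.6]
finger_gap: 0.0566
finger_force: 97.5
```

```bash
python3 -m crank '[{"fingers":1,"offset":[0,0,-0.001],"turn":0},{"fingers":1,"offset":[0,0,-0.003],"turn":0},{"fingers":1,"offset":[0,0,-0.005],"turn":0},{"fingers":1,"offset":[0,0,-0.005],"turn":0}]'
```

```text
t: 26.37
tool_pos: [0.6296, 0.2008, 0.0359]
tcp_rot: [3.119, 0.364, -0.0]
force: [-3.4, -7.1, 2.1]
finger_gap: 0.0563
finger_force: 98.4
```

Contact: the z force has gone from −7.6 to +2.1 N. I'll release, retreat and check.

```bash
python3 -m crank '[{"fingers":0,"offset":[0,0,0],"turn":0},{"fingers":-0.5,"offset":[0,0,0],"turn":0},{"fingers":-1,"offset":[0,0,0],"turn":0},{"fingers":-1,"offset":[0,0,0],"turn":0},{"fingers":-1,"offset":[0,0,0],"turn":0},{"fingers":-1,"offset":[0,0,0.005],"turn":0},{"fingers":-1,"offset":[0,0,0.02],"turn":0},{"fingers":-1,"offset":[0,0,0.05],"turn":0},{"fingers":-1,"offset":[0,0,0.09],"turn":0},{"fingers":-1,"offset":[0,-0.02,0.13],"turn":0},{"fingers":-1,"offset":[-0.05,-0.1,0.2],"turn":0},{"fingers":-1,"offset":[-0.05,-0.2,0.2],"turn":0},{"fingers":-1,"offset":[-0.05,-0.2,0.2],"turn":0},{"fingers":-1,"offset":[-0.05,-0.2,0.2],"turn":0},{"fingers":-1,"offset":[-0.05,-0.2,0.2],"turn":0},{"fingers":-1,"offset":[-0.05,-0.2,0.2],"turn":0}]'
python3 - <<'E'
from cell import r
import cv2,pickle;from h import *
d={n:r.snapshot(n) for n in('side',)}
cv2.imwrite('pics/end.png',cv2.resize(d['side']['img'][170:390,140:380],None,fx=2.5,fy=2.5)[:,:,::-1])
q=cloud(d['side']).reshape(-1,3)
for n,c,R,ri,z in(('80',(.484,.036),.038,.018,.030),('100',(.446,.206),.048,.024,.031),('120',(.454,-.119),.058,.03,.032),('140',(.629,.2),.068,.037,.033)):
  rr=np.hypot(q[:,0]-c[0],q[:,1]-c[1]);p=q[(rr<R)&(rr>ri)&(abs(q[:,2]-z)<.012)]
  for _ in range(3):
    M=np.c_[p[:,:2]-c,np.ones(len(p))];s=np.linalg.lstsq(M,p[:,2],rcond=None)[0];e=p[:,2]-M@s;p=p[abs(e)<.004]
  print(n,'expect z',z,'fit',np.round(s,4),len(p))
E
```

```text
t: 27.7
tool_pos: [0.5795, -0.0068, 0.2393]
tcp_rot: [3.117, 0.35, 0.006]
force: [1.6, -1.5, -1.1]
finger_gap: 0.0856
finger_force: 0.0
80 expect z 0.03 fit [-0.0015 -0.0056  0.0284] 363
100 expect z 0.031 fit [-0.0009  0.0022  0.0296] 1022
120 expect z 0.032 fit [-0.0014  0.0011  0.0302] 527
140 expect z 0.033 fit [-0.0018  0.0017  0.0315] 1725
```

View pics/end.png

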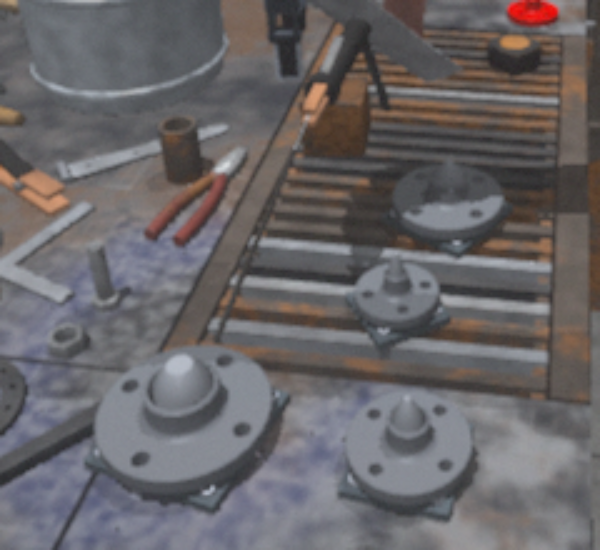

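All four flanges lie flat on their mandrels, at crop (183,415), (408,448), (397,295) and (450,205). The robot is clear of them.

```bash
python3 -m crank '[{"fingers":-1,"offset":[0,0,0],"turn":0},{"fingers":-1,"offset":[0,0,0],"turn":0},{"fingers":-1,"offset":[0,0,0],"turn":0}]'; python3 -c "
from cell import r
print(r.close_job())"
```

```text
t: 28.0
tool_pos: [0.5792, 0.0042, 0.2354]
tcp_rot: [-3.119, -0.371, 0.0]
force: [0.1, 0.0, -0.0]
finger_gap: 0.0855
finger_force: 0.0
the job is handed in; nothing more can be done
None
```

All four flanges are on their own mandrels, released, level and within about 2 mm of full seat height by the side camera; I handed the job in at 28 s of the 96 s allowed, and the hand-in returned no verdict.

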